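Pump up the stone lift

ROBOT

A 7-joint arm with a two-finger parallel gripper is mounted at the origin on the work surface. World frame = base frame: x ahead of the robot, y to its left, z up, the work surface at z = 0. Lengths are in m, angles in rad, forces in N, time in s.
With the tool pointing down it reaches from about 0.4 to 0.85 m from the base axis. Payload 4.5 kg.
Tool frame: the origin (TCP) lies at the very end of the fingers, on their centre line; the grasp point (between the pads) lies 19 mm behind it (r.grip_depth is the z of the grasp point in the tool frame, in m); z points along the fingers, y is the line along which they close (so a half turn about z gives the same grasp; the last joint's range is limited). The gripper opens to 88 mm and grips with 3 to 60 N. Pads are 18 mm wide; open, the fingers measure 123 mm over their backs; the gripper's body (75 mm by 187 mm) begins 45 mm behind the grasp point.
Start: joints at [-1.174, 0.689, -0.195, 1.565, 0.157, 0.902, -0.215], TCP at [0.222, 0.584, 0.239] pointing down, gripper open.
Joint ranges: [-3.01, 3.01], [-0.46, 2.08], [-1.47, 1.51], [0.13, 2.56], [-1, 4.14], [0.04, 2.09], [-2.66, 2.66]. Speed limits (rad/s): [2.57, 2.57, 3.14, 3.14, 3.14, 3.14, 3.14].

INTERFACE

Orientations are given as a unit quaternion [x, y, z, w].
In Python, from plant import r gives the robot as it stands.
- The arm moves only by the shell command python3 steer.py 'ROWS' [FORCE]. ROWS is a JSON list of rows, 1 to 10 of them, each an object with the fields aperture (the opening from 0.0 (shut) to 1.0 (fully open)), d (a list: dx, dy, dz in units of 100 mm), rot (a list: a rotation vector rx, ry, rz in units of 0.05 rad); a field left out counts as zero (the opening has to be given); each row is the pose to reach, as a shift and turn from the pose commanded when the command began, along the tool's axes at that moment; what a row does not reach only later rows make up. A row lasts 1/10 s, in which the tool goes at most 0.05 m and 0.15 rad, less where a joint would pass 70% of its speed; a pose out of reach is approached as far as the arm can. The fingers move at their own pace and stop on an object; FORCE is the grip in N (left out, the last holds). Time passes only in rows, so rows that do not move let the fingers close. It prints the time, the measured TCP pose, the force, the opening and the grip force at its end. Input that does not fit is refused with a message, and nothing moves.
- r.get_state(): the state, without advancing time (a new reading comes with each control period).
- r.snapshot(name): name is "scene" or "top" or "wrist"; returns the picture (384x512x3 uint8, red, green, blue); there is no depth.
- r.camera_params(name): a dict with "fx", "fy", "cx", "cy" (pixels), "rvec" (rotation vector, rad) and "tvec" (3), from world to camera coordinates, as OpenCV has them. Camera axes: x right, y down, z forward; pixel columns grow to the right and rows downward; lengths in m; the calibration is good to about 2 mm. A picture is of the moment at which its call begins: read the wrist's pose just before it. camera_params takes no time and is no camera call; for the wrist camera it gives the pose at the moment of the call.
- r.finish_job(): hands the job in; it is judged then, once.
The state is a dict: "clock": time; "q": joint angles; "qd": joint speeds; "joint_torque": joint torques, N m; "tool_pos": TCP position; "eef_rot": TCP orientation; "contact_force": force on the tool from outside, world axes, zero at the start; "moment": the same for the moment, N m; "opening": opening from 0.0 (shut) to 1.0 (fully open); "finger_force": force on a finger pad.
Only numpy, scipy, OpenCV 4.12 (cv2) and the standard library are available. Lean on these libraries where they do the work, as an engineer would, in place of code of your own. Each camera call takes 0.05 s, during which the arm holds its last target. There are 200 camera calls.

TASK

Raise the stone lift under the shelf by working its hydraulic hand pump, the machine with the round tank and the T-shaped lever handle: give it at least three full strokes, each time pushing the lever right down to its stop and letting it spring all the way back up. Finish with the lever fully up and the gripper clear of it; leave the ball-ended lever of the rivet punch alone and do not shift or knock over the oil tin.

Things in the scene. Friction and masses are not known exactly. Their poses are not given: they have to be found in the camera images.
- pump_grip (a point): Centre of the T-bar of the hydraulic hand pump (grey round tank, 92 mm wide, 147 mm tall, brass cap). T-bar: level round wooden bar, 28 mm thick, 110 mm long, on the robot-side end of a 16 mm steel lever. Centre 251 mm above the shelf with lever up, 88 mm when down. Turns with the lever; lever up: z vertical, y along the bar, x level from bar to tank, hinge axis 218 mm along +x and 101 mm below.
- pump_lever (a joint): Pump lever angle in rad: 0 = up (25 degrees above level), grows as the bar is pushed down, hard stop at 0.70 (15 degrees below level). The bar's centre swings on a 240 mm arc about a hinge parallel to the bar, 150 mm above the shelf. A spring always returns it to 0, in under a second when let go; pushing the bar down takes about 4 N at the top to 10 N at the bottom.
- punch_lever (a joint): Bystander, not to be moved: sprung lever of the rivet punch (square C-shaped steel frame, 215 mm tall). The lever is 140 mm long and ends in a 38 mm wooden ball about 275 mm above the shelf. Angle in rad, 0 = up, grows downward to 0.70. Pump and punch stand side by side, 0.38 to 0.54 m apart, in either order.
- oil_tin: Bystander: loose steel oil tin, 56 mm across and 120 mm tall with a thin brass spout, standing on the shelf between pump and punch; origin at the centre of its underside, z up.

How it is judged:
On the way, in this order (a step that is already met when the one before it is completed fails the run):
1. the pump lever is pressed down to the bottom of its first stroke (joint above 0.60 rad) (value of joint pump_lever above 0.6 rad), for 0.1 s.
2. the pump lever has sprung back up after the first stroke (joint below 0.08 rad) (value of joint pump_lever below 0.08 rad), for 0.1 s.
3. the pump lever is pressed down to the bottom of its second stroke (joint above 0.60 rad) (value of joint pump_lever above 0.6 rad), for 0.1 s.
4. the pump lever has sprung back up after the second stroke (joint below 0.08 rad) (value of joint pump_lever below 0.08 rad), for 0.1 s.
5. the pump lever is pressed down to the bottom of its third stroke (joint above 0.60 rad) (value of joint pump_lever above 0.6 rad), for 0.1 s.
6. the pump lever has sprung back up after the third stroke (joint below 0.08 rad) (value of joint pump_lever below 0.08 rad), for 0.1 s.
At the end, for the whole second after the job is handed in: After at least three strokes (each down past 0.60 rad and back up below 0.08 rad), the pump lever is up (below 0.08 rad), the punch lever is up (below 0.1 rad) and the oil tin stands upright (within 10 degrees) within 20 mm of where it was (value of joint pump_lever below 0.08 rad and value of joint punch_lever below 0.1 rad and distance of oil_tin from where it was at the start of the episode below 0.02 m and angle between oil_tin's own z axis and vertical below 0.17 rad); the robot touches nothing.
It fails at once if the punch lever is moved by more than 0.15 rad (value of joint punch_lever above 0.15 rad).
It fails at once if the oil tin is shifted by more than 20 mm (distance of oil_tin from where it was at the start of the episode above 0.02 m).
It fails at once if the oil tin is tipped by more than 20 degrees (angle between oil_tin's own z axis and vertical above 0.35 rad).
It also fails if it takes over 48 s, if anything falls off the work surface, if the arm or the gripper's body presses on something with over 40 N, if the wrist force passes 120 N, or if a joint passes its speed limit or range.

## Working session

There is one attempt and no reset: what is moved stays moved. The work goes in short steps, Python scripts to look and compute and a shell command to move; the robot and the scene stay as the last step left them, time stands still between calls to the robot, and variables do not carry over. Pictures are saved under pics/ and viewed, at most 10 in all, crops included, and the job is handed in when it is done.

```bash
ls; mkdir -p pics
python3 - <<'E'
from plant import r
import cv2
for n in("scene","top"):
    cv2.imwrite(f"pics/{n}0.png",r.snapshot(n)[:,:,::-1])
    print(n,r.camera_params(n))
s=r.get_state();print(s["clock"],s["tool_pos"],s["eef_rot"],s["contact_force"])
E
```

```text
pics
plant.py
steer.py
scene {'fx': 435.8608238958191, 'fy': 435.8608238958191, 'cx': 249.18237081323898, 'cy': 188.76362873103793, 'rvec': array([ 1.42744166,  1.86447628, -0.99284067]), 'tvec': array([ 0.16230348, -0.17826735,  1.6437092 ])}
top {'fx': 468.7440370150531, 'fy': 468.7440370150531, 'cx': 255.14421832954426, 'cy': 190.37249242935275, 'rvec': array([ 2.16241441, -2.15270684,  0.13560165]), 'tvec': array([-0.02479881,  0.61874622,  1.23478656])}
0.1 [0.22162226 0.5837979  0.23800334] [ 1.80348469e-01  9.83602455e-01 -7.92245862e-04 -1.09417152e-04] [ 0.2013058  -0.30997356 -0.06870735]
```

View pics/scene0.png

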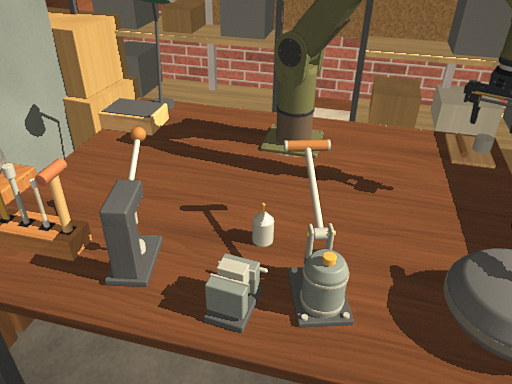

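View pics/top0.png

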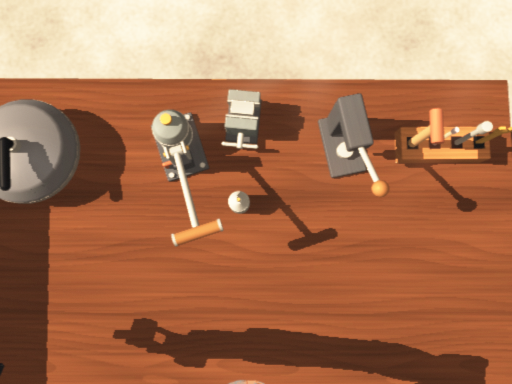

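The scene view shows the pump with its T-bar at about (308,145), ends (286,145) and (330,145). In the top view the bar is at (197,232), ends (173,240) and (221,224). The tin is at (239,201) in the top view and the punch ball at (379,188). I'll triangulate these points.

```bash
cat > h.py <<'E'
from plant import r
import cv2, numpy as np
def tri(a,b):
    P=[];U=[]
    for n,u in(("scene",a),("top",b)):
        c=r.camera_params(n);K=np.array([[c["fx"],0,c["cx"]],[0,c["fy"],c["cy"]],[0,0,1]])
        P.append(K@np.c_[cv2.Rodrigues(c["rvec"])[0],c["tvec"]]);U.append(np.array(u,float).reshape(2,1))
    X=cv2.triangulatePoints(*P,*U)[:,0];X=X[:3]/X[3]
    e=[(p@np.r_[X,1])[:2]/(p@np.r_[X,1])[2]-u[:,0] for p,u in zip(P,U)]
    return X.round(4),np.round(e,1).ravel()
E
python3 - <<'E'
from h import *
for n,a,b in(("bar",(308,145),(197,232)),("barA",(286,145),(221,224)),("barA'",(286,145),(173,240)),("barB",(330,145),(173,240)),("cap",(329,258),(166,119)),("ball",(139,133),(379,188)),("tintip",(263,206),(239,198))):
    print(n,*tri(a,b))
from scipy.spatial.transform import Rotation as R
print(R.from_quat(r.get_state()["eef_rot"]).as_matrix().round(3))
E
```

```text
bar [0.4975 0.1096 0.2531] [-1.   0.  -1.   0.1]
barA [0.5153 0.0568 0.2546] [-1.3  0.  -1.2  0.2]
barA' [0.4928 0.1128 0.2602] [22.8 -3.2 21.1 -5.8]
barB [0.4797 0.1625 0.2516] [-0.8  0.1 -0.8  0.1]
cap [0.784  0.2042 0.1545] [-0.7  0.  -0.5  0.1]
ball [ 0.5951 -0.294   0.2779] [-0.4 -0.1 -0.4  0.2]
tintip [0.5893 0.021  0.1137] [-0.9 -0.  -0.7  0.2]
[[-0.935  0.355 -0.001]
 [ 0.355  0.935 -0.002]
 [-0.    -0.002 -1.   ]]
```
Bar at (0.4975,0.1096,0.253), bar length |A-B|=0.111 ✓.. height 0.251 ✓. Bar direction: A->B (-0.0356,0.1057): y axis = (-0.319,0.948). x axis (bar to tank) = (0.948,0.319). Cap direction: (0.2865,0.0946) → (0.95,0.314) ✓.

Units first: shifts go in units of 100 mm and turns go in units of 0.05 rad. So -0.11 m is -1.1, -0.05 m is -0.5, -0.688 rad is -13.76.

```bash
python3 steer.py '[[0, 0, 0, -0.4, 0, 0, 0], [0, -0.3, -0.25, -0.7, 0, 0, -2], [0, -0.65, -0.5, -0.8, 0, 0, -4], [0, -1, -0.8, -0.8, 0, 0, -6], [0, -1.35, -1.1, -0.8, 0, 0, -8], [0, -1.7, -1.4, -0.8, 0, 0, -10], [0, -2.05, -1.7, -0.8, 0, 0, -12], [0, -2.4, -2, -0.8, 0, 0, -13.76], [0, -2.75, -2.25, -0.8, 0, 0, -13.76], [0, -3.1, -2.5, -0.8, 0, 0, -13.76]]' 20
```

```text
refused: ROWS must be a list of objects, one for each row. Nothing was moved.
```

Refused on format, not on reach. It needs a list of objects, one for each row.

```bash
python3 steer.py '[{"aperture": 0, "d": [0, 0, -0.4]}, {"aperture": 0, "d": [-0.3, -0.25, -0.7], "rot": [0, 0, -2]}, {"aperture": 0, "d": [-0.65, -0.5, -0.8], "rot": [0, 0, -4]}, {"aperture": 0, "d": [-1, -0.8, -0.8], "rot": [0, 0, -6]}, {"aperture": 0, "d": [-1.35, -1.1, -0.8], "rot": [0, 0, -8]}, {"aperture": 0, "d": [-1.7, -1.4, -0.8], "rot": [0, 0, -10]}, {"aperture": 0, "d": [-2.05, -1.7, -0.8], "rot": [0, 0, -12]}, {"aperture": 0, "d": [-2.4, -2, -0.8], "rot": [0, 0, -13.76]}, {"aperture": 0, "d": [-2.75, -2.25, -0.8], "rot": [0, 0, -13.76]}, {"aperture": 0, "d": [-3.1, -2.5, -0.8], "rot": [0, 0, -13.76]}]' 20
cat >> h.py <<'E'
from scipy.spatial.transform import Rotation as R
def rel(p):
    s=r.get_state();M=R.from_quat(s["eef_rot"]).as_matrix()
    print(s["clock"],s["tool_pos"].round(4) if hasattr(s["tool_pos"],"round") else s["tool_pos"]);print(M.round(3),"go",(M.T@(np.array(p)-s["tool_pos"])).round(4),np.round(s["contact_force"],1))
E
python3 -c "
from h import *
rel([.4975,.1096,.285])"
```

```text
clock: 1.1
tool_pos: [0.4234, 0.2386, 0.3186]
eef_rot: [-0.162, 0.987, -0.0, -0.0]
contact_force: [0.6, 0.4, 0.6]
opening: 0.115
finger_force: 0.0
1.1 [0.4234 0.2386 0.3186]
[[-0.948 -0.319 -0.   ]
 [-0.319  0.948 -0.   ]
 [ 0.001 -0.    -1.   ]] go [-0.029  -0.1459  0.0336] [0.6 0.4 0.6]
```

Converted, -0.029 m is -0.29, -0.14 m is -1.4.

```bash
python3 steer.py '[{"aperture": 0, "d": [-0.05, -0.35, 0]}, {"aperture": 0, "d": [-0.15, -0.75, 0]}, {"aperture": 0, "d": [-0.25, -1.1, 0]}, {"aperture": 0, "d": [-0.29, -1.4, 0]}, {"aperture": 0, "d": [-0.29, -1.4, 0.15]}, {"aperture": 0, "d": [-0.29, -1.4, 0.3]}, {"aperture": 0, "d": [-0.29, -1.4, 0.34]}, {"aperture": 0, "d": [-0.29, -1.4, 0.34]}]'
python3 - <<'E'
from h import *
rel([.4975,.1096,.285])
a=r.snapshot("scene")[90:270,220:400];b=r.snapshot("top")[110:290,110:290]
cv2.imwrite("pics/c1.png",cv2.resize(np.hstack([a,b])[:,:,::-1],None,fx=2.2,fy=2.2))
E
```

```text
clock: 1.9
tool_pos: [0.4945, 0.1172, 0.2842]
eef_rot: [-0.162, 0.987, -0.0, -0.001]
contact_force: [0.0, -0.2, 0.3]
opening: 0.004
finger_force: 0.0
1.9 [0.4945 0.1172 0.2842]
[[-0.947 -0.32  -0.002]
 [-0.32   0.947 -0.   ]
 [ 0.002  0.    -1.   ]] go [-0.0004 -0.0081 -0.0008] [ 0.  -0.2  0.3]
```

View pics/c1.png

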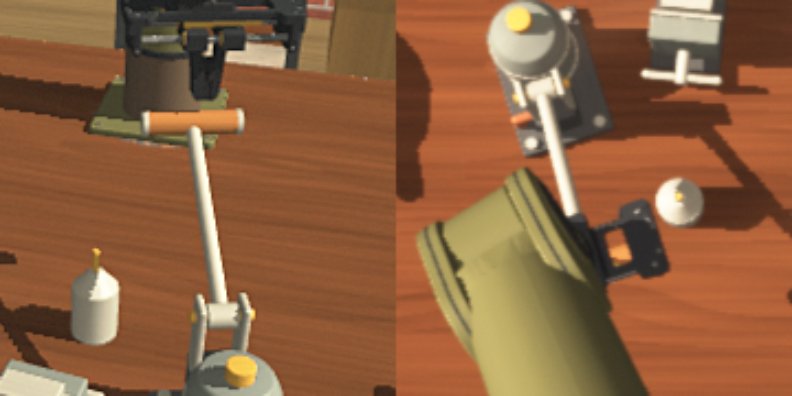

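The fingers sit just above the bar, near its centre, and clear of the tin. I'll press along the arc.

```bash
python3 steer.py '[{"aperture": 0, "d": [0, 0, 0.2]}, {"aperture": 0, "d": [0.07, 0, 0.35]}, {"aperture": 0, "d": [0.12, 0, 0.55]}, {"aperture": 0, "d": [0.18, 0, 0.8]}, {"aperture": 0, "d": [0.21, 0, 1.05]}, {"aperture": 0, "d": [0.22, 0, 1.3]}, {"aperture": 0, "d": [0.19, 0, 1.55]}, {"aperture": 0, "d": [0.15, 0, 1.72]}, {"aperture": 0, "d": [0.14, 0, 1.78]}, {"aperture": 0, "d": [0.14, 0, 1.78]}]'
python3 - <<'E'
from h import *
rel([.4975,.1096,.285])
a=r.snapshot("scene")[90:270,220:400];b=r.snapshot("top")[110:290,110:290]
cv2.imwrite("pics/c2.png",cv2.resize(np.hstack([a,b])[:,:,::-1],None,fx=2.2,fy=2.2))
E
```

```text
clock: 3.0
tool_pos: [0.4791, 0.1116, 0.1063]
eef_rot: [-0.162, 0.987, -0.001, -0.003]
contact_force: [-6.5, -2.3, 7.3]
opening: 0.005
finger_force: 3.7
3.0 [0.4791 0.1116 0.1063]
[[-0.947 -0.32  -0.006]
 [-0.32   0.947 -0.004]
 [ 0.007 -0.002 -1.   ]] go [-0.0156 -0.0081 -0.1788] [-6.5 -2.3  7.3]
```

View pics/c2.png

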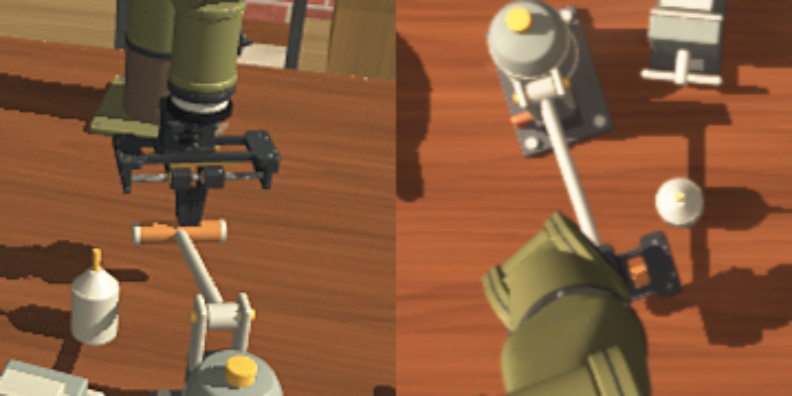

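The lever is about 10 N down with the bar centre near 0.092 m, which is nearly at the stop. I'll push a few mm further, then rise.

```bash
python3 steer.py '[{"aperture": 0, "d": [0, 0, 0.04]}, {"aperture": 0, "d": [0, 0, 0.06]}, {"aperture": 0, "d": [0, 0, 0.06]}]'; python3 steer.py '[{"aperture": 0, "d": [0.04, 0, -0.25]}, {"aperture": 0, "d": [0.07, 0, -0.5]}, {"aperture": 0, "d": [0.08, 0, -0.8]}, {"aperture": 0, "d": [0.03, 0, -1.1]}, {"aperture": 0, "d": [-0.03, 0, -1.4]}, {"aperture": 0, "d": [-0.11, 0, -1.65]}, {"aperture": 0, "d": [-0.14, 0, -1.9]}, {"aperture": 0, "d": [-0.14, 0, -1.9]}, {"aperture": 0, "d": [-0.14, 0, -1.9]}, {"aperture": 0, "d": [-0.14, 0, -1.9]}]'
python3 - <<'E'
from h import *
rel([.4975,.1096,.285])
a=r.snapshot("scene")[90:270,220:400];b=r.snapshot("top")[110:290,110:290]
cv2.imwrite("pics/c3.png",cv2.resize(np.hstack([a,b])[:,:,::-1],None,fx=2.2,fy=2.2))
E
```

```text
clock: 3.4
tool_pos: [0.4804, 0.112, 0.1016]
eef_rot: [-0.162, 0.987, -0.001, -0.001]
contact_force: [-4.6, -1.9, 9.3]
opening: 0.005
finger_force: 4.9
clock: 4.4
tool_pos: [0.4944, 0.1169, 0.29]
eef_rot: [-0.162, 0.987, -0.0, -0.001]
contact_force: [-0.2, -0.1, -0.8]
opening: -0.0
finger_force: 0.0
4.4 [0.4944 0.1169 0.29  ]
[[-0.948 -0.32  -0.002]
 [-0.32   0.948 -0.001]
 [ 0.002 -0.    -1.   ]] go [-0.0006 -0.0079  0.005 ] [-0.2 -0.1 -0.8]
```

View pics/c3.png

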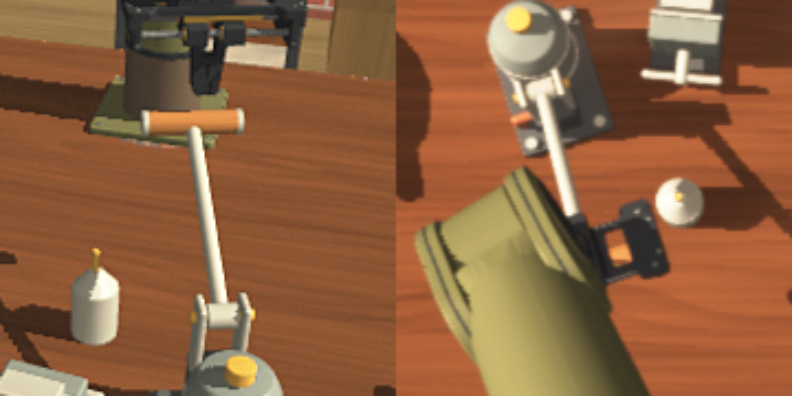

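The first stroke is done: the bar is back at its original pixels, the gripper is clear of it, and the tin hasn't moved. Strokes two to four follow. The fourth is a spare and goes slightly deeper.

```bash
D='x'; 
python3 steer.py '[{"aperture": 0, "d": [0, 0, 0.26]}, {"aperture": 0, "d": [0.07, 0, 0.41]}, {"aperture": 0, "d": [0.12, 0, 0.61]}, {"aperture": 0, "d": [0.18, 0, 0.86]}, {"aperture": 0, "d": [0.21, 0, 1.11]}, {"aperture": 0, "d": [0.22, 0, 1.36]}, {"aperture": 0, "d": [0.19, 0, 1.61]}, {"aperture": 0, "d": [0.15, 0, 1.78]}, {"aperture": 0, "d": [0.14, 0, 1.88]}, {"aperture": 0, "d": [0.14, 0, 1.92]}]'
python3 steer.py '[{"aperture": 0, "d": [0, 0, 0.01]}, {"aperture": 0, "d": [0, 0, 0.01]}, {"aperture": 0, "d": [0, 0, 0.01]}]'
python3 steer.py '[{"aperture": 0, "d": [0.04, 0, -0.28]}, {"aperture": 0, "d": [0.07, 0, -0.53]}, {"aperture": 0, "d": [0.08, 0, -0.83]}, {"aperture": 0, "d": [0.03, 0, -1.13]}, {"aperture": 0, "d": [-0.03, 0, -1.43]}, {"aperture": 0, "d": [-0.11, 0, -1.68]}, {"aperture": 0, "d": [-0.14, 0, -1.93]}, {"aperture": 0, "d": [-0.14, 0, -1.93]}, {"aperture": 0, "d": [-0.14, 0, -1.93]}, {"aperture": 0, "d": [-0.14, 0, -1.93]}]'
python3 steer.py '[{"aperture": 0}, {"aperture": 0}, {"aperture": 0}]'
```

```text
clock: 5.5
tool_pos: [0.4786, 0.1114, 0.0993]
eef_rot: [-0.162, 0.987, -0.002, -0.003]
contact_force: [-12.9, -3.7, 56.7]
opening: 0.009
finger_force: 28.4
clock: 5.8
tool_pos: [0.4785, 0.1113, 0.1001]
eef_rot: [-0.162, 0.987, -0.002, -0.002]
contact_force: [-11.4, -2.6, 40.4]
opening: 0.005
finger_force: 20.4
clock: 6.8
tool_pos: [0.494, 0.1167, 0.2893]
eef_rot: [-0.162, 0.987, -0.0, -0.002]
contact_force: [-0.4, 0.0, -1.4]
opening: 0.009
finger_force: 0.0
clock: 7.1
tool_pos: [0.4948, 0.1171, 0.2902]
eef_rot: [-0.162, 0.987, -0.0, -0.001]
contact_force: [0.3, 0.4, -0.4]
opening: 0.006
finger_force: 0.0
```

That stroke hit the stop, with 57 N on the fingers. The third stroke will go slightly gentler.

Converted, 0.19 m is 1.9, 0.187 m is 1.87.

```bash
python3 steer.py '[{"aperture": 0, "d": [0, 0, 0.26]}, {"aperture": 0, "d": [0.07, 0, 0.41]}, {"aperture": 0, "d": [0.12, 0, 0.61]}, {"aperture": 0, "d": [0.18, 0, 0.86]}, {"aperture": 0, "d": [0.21, 0, 1.11]}, {"aperture": 0, "d": [0.22, 0, 1.36]}, {"aperture": 0, "d": [0.19, 0, 1.61]}, {"aperture": 0, "d": [0.15, 0, 1.78]}, {"aperture": 0, "d": [0.14, 0, 1.87]}, {"aperture": 0, "d": [0.14, 0, 1.9]}]'
python3 steer.py '[{"aperture": 0}, {"aperture": 0}, {"aperture": 0}]'
python3 steer.py '[{"aperture": 0, "d": [0.04, 0, -0.26]}, {"aperture": 0, "d": [0.07, 0, -0.51]}, {"aperture": 0, "d": [0.08, 0, -0.81]}, {"aperture": 0, "d": [0.03, 0, -1.11]}, {"aperture": 0, "d": [-0.03, 0, -1.41]}, {"aperture": 0, "d": [-0.11, 0, -1.66]}, {"aperture": 0, "d": [-0.14, 0, -1.9]}, {"aperture": 0, "d": [-0.14, 0, -1.9]}, {"aperture": 0, "d": [-0.14, 0, -1.9]}, {"aperture": 0, "d": [-0.14, 0, -1.9]}]'
python3 steer.py '[{"aperture": 0}, {"aperture": 0}, {"aperture": 0}]'
```

```text
clock: 8.1
tool_pos: [0.4792, 0.1115, 0.1005]
eef_rot: [-0.162, 0.987, -0.001, -0.003]
contact_force: [-9.0, -3.0, 33.1]
opening: 0.006
finger_force: 16.2
clock: 8.4
tool_pos: [0.479, 0.1114, 0.1014]
eef_rot: [-0.162, 0.987, -0.001, -0.003]
contact_force: [-7.1, -2.4, 15.7]
opening: 0.009
finger_force: 7.8
clock: 9.4
tool_pos: [0.4941, 0.1167, 0.2895]
eef_rot: [-0.162, 0.987, -0.0, -0.001]
contact_force: [-0.6, -0.5, -0.1]
opening: -0.0
finger_force: 0.0
clock: 9.7
tool_pos: [0.4948, 0.1172, 0.2902]
eef_rot: [-0.162, 0.987, -0.0, -0.001]
contact_force: [-0.1, -1.1, -0.7]
opening: 0.006
finger_force: 0.0
```

That stroke reached the stop too. I'll retreat upward and check.

```bash
python3 steer.py '[{"aperture": 0, "d": [0, 0, -0.2]}, {"aperture": 0, "d": [0, 0, -0.4]}, {"aperture": 0, "d": [0, 0, -0.6]}, {"aperture": 0, "d": [0, 0, -0.6]}, {"aperture": 0, "d": [0, 0, -0.6]}, {"aperture": 0, "d": [0, 0, -0.6]}]'
python3 - <<'E'
from h import *
cv2.imwrite("pics/f.png",r.snapshot("scene")[:,:,::-1])
E
```

```text
clock: 10.3
tool_pos: [0.4945, 0.1169, 0.3496]
eef_rot: [-0.162, 0.987, -0.0, -0.001]
contact_force: [-0.0, 0.6, -0.5]
opening: 0.004
finger_force: 0.0
```

View pics/f.png

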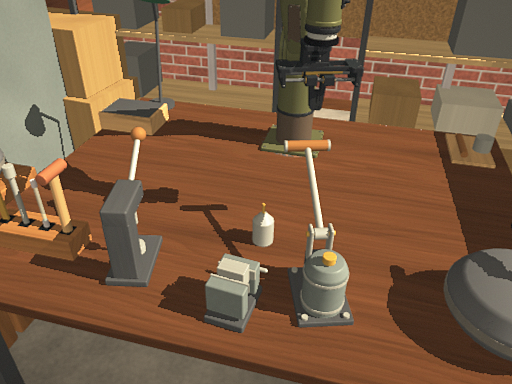

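The bar is back at (308,145), the tin at (263,228) and the punch ball at (139,133) haven't moved, and the gripper is well clear. I'm handing the job in.

```bash
python3 -c "
from plant import r
print(r.finish_job())"
```

```text
the job is handed in; nothing more can be done
None
```

I gave the pump three full strokes and handed the job in at about 10 s; no verdict came back. The last picture shows the lever fully up, the gripper clear, and the tin and punch lever where they started.

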